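# Shut the spice tray and lean the serving board against the rack

## Task

On the shelf, push the spice rack's green pull-out tray fully home while the wooden serving board is still in its stand. Then take the board out and lean it back against the front of the rack, hand-slot end up, square to the rack and centred on it, with its foot on the shelf between rack and dark stop strip, up against the strip so that it cannot slide out. Set it down without dropping it, and leave the ramekins, tongs and spatula where they are.

Things in the scene. Friction and masses are not known exactly. Their poses are not given: they have to be found in the camera images.
- rack: Fixed wooden spice rack, 130 deep (x) x 180 wide (y) x 100 mm high. Origin: centre of its underside on the shelf. Its own -x axis points out of its front; z up. It carries the tray. The top edge of its front, 100 mm above the shelf, is what the board leans on.
- rack_front (a point): Foot of the rack's front face, mid-width, at shelf level; axes as the rack (x points into the rack, y along its front, z up).
- tray (a joint): Pull-out tray of the rack holding three glass shakers (they are fixed in it): 0 m when fully home (front flush with the rack's front), up to 0.09 m pulled out along the rack's -x. It slides with about 1.2 N friction, stays where left, and stops hard at 0. It runs above the stop strip.
- tray_front (a point): Centre of the outer face of the tray's flat green front panel (160 mm wide, 66 mm high, from 22 to 88 mm above the shelf; this point at 55 mm); axes as the rack. No handle stands out: push it.
- stop: Dark wooden stop strip fixed to the shelf parallel to the rack's front, 12 thick (x) x 180 long (y) x 16 mm high. Origin: centre of its underside; axes as the rack (x towards the rack).
- stop_face (a point): Centre of the strip's rack-side face at shelf level; axes as the strip (x towards the rack). The clear gap from here to rack_front is about 48 to 58 mm and varies.
- stand: Fixed steel stand holding the board upright: base plate 100 (x) x 120 (y) x 6 mm with two cheeks 100 mm wide, each 6 thick, reaching 64 mm above the shelf, leaving an 18 mm slot along y. Origin: centre of its underside; z up.
- board: Loose wooden serving board, 14 thick (own x) x 140 wide (own y) x 200 mm long (own z, towards the hand-slot end), about 0.28 kg. Origin: centre of its foot end face. Starts upright in the stand's slot, foot 6 mm above the shelf. A hand slot 60 mm wide (y) runs through it from 142 to 158 mm above the foot; the solid band above it, 158 to 200 mm, can be pinched across the 14 mm thickness.
- board_center (a point): Centre of the board, 100 mm above its foot; axes as the board.
- board_foot (a point): Centre of the board's foot end face (140 x 14 mm); axes as the board.
- ramekin_a_center (a point): Bystander: grey stoneware ramekin, 72 mm across, 42 mm high; point half-way up its axis.
- ramekin_b_center (a point): Bystander: second grey ramekin, same size; point half-way up its axis.
- tongs_center (a point): Bystander: chrome tongs lying flat, about 215 x 70 x 14 mm, long axis x; point at the middle.
- spatula_center (a point): Bystander: black plastic spatula lying flat, about 190 x 62 x 12 mm, long axis x; point near the middle.
Mind the look-alikes: they are no part of the job. Of the things that look like the stand, the smaller one is meant. Several things look just like the stop: the one meant starts nearest to the robot's base.

How it is judged:
By the outcome, as a careful person would: the job done as asked, in the order asked, and still so for the second after the job is handed in, with the robot touching nothing.
It also fails if it takes over 53 s, if anything falls off the work surface, if the arm or the gripper's body presses on something with over 40 N, if the wrist force passes 120 N, or if a joint passes its speed limit or range.

## Robot

A 6-joint arm with a two-finger parallel gripper is mounted at the origin on the work surface. World frame = base frame: x ahead of the robot, y to its left, z up, the work surface at z = 0. Lengths are in m, angles in degrees, forces in N, time in s.
With the tool pointing down it reaches from about 0.25 to 0.725 m from the base axis. Payload 9.7 kg.
Tool frame: the origin (TCP) lies midway between the tips of the shut fingers; the grasp point (between the pads) lies 19 mm behind it; x points along the fingers, y is the direction in which the jaws open and shut, and the axes are right-handed (so a half turn about x gives the same grasp; the last joint's range is limited). The gripper opens to 85 mm and grips with 20 to 120 N. Pads are 22 mm wide; open, the fingers measure 114 mm over their backs; the gripper's body (76 mm by 85 mm) begins 54 mm behind the grasp point. The pads swing forward as they close: fully open they stand 13 mm farther back than shut.
Start: joints at [-65.432, 4.979, 10.078, 95.1, 0, 90], TCP at [0.229, -0.5, 0.231] pointing down, gripper open.
Joint ranges: [-179.16, 179.16], [-48.56, 103.87], [-65.8, 70.77], [-126.05, 130.52], [-82.76, 87.17], [-180, 180]. Speed limits (degrees/s): [127.2, 127.2, 147.25, 180, 180, 180].

## Interface

Orientations are given as [roll, pitch, yaw] about the fixed x, y, z axes, in that order (R = Rz(yaw) Ry(pitch) Rx(roll)).
In Python, from workcell import bot, cams gives the robot as it stands.
- The arm moves only by the tool apply_moves, never from a script. Its argument "commands" is a list of rows, each a list of 5 numbers: the shift along the tool's x, y, z in m, then the turn about the tool's x in rad, then the opening, from -1 (shut) to 1 (fully open). In form: [[tx, ty, tz, roll, hand], ...]. A call has 1 to 12 rows; each row is the pose to reach, as a shift and turn from the pose measured when the call began, along the tool's axes at that moment; what a row does not reach only later rows make up. A row lasts 1/10 s, in which the tool goes at most 50 mm and 8.59 degrees, less where a joint would pass 70% of its speed; a pose out of reach is approached as far as the arm can. A call with a gripper value outside its range is refused whole. The fingers move at their own pace and stop on an object; "newtons" is the grip in N (left out, the last holds). Time passes only in rows, so rows that repeat a pose let the fingers close. It gives the time, the measured TCP pose, the force and the opening at its end, in the units of the state.
- bot.get_obs(): the state, without advancing time (a new reading comes with each control period).
- cams.camera(name): name is "side" or "top" or "wrist"; returns a dict with "frame" (384x512x3 uint8, blue, green, red), "depth" (384x512 float32, m along the optical axis (not along the pixel's ray), 0 where there is no reading), "camera_matrix" (3x3 intrinsics, pixels), "R" (3x3) and "t" (3): a world point X has camera coordinates R X + t; the wrist camera has in their place "mount" (4x4, takes a point from camera to tool coordinates, whose origin is the TCP and whose axes are the tool frame's). Camera axes: x right, y down, z forward; pixel columns grow to the right and rows downward; lengths in m; the calibration is good to about 2 mm. The wrist camera is an equidistant fisheye: a pixel r from the principal point sees the ray r / f radians off the axis. A picture is of the moment at which its call begins: read the wrist's pose just before it.
- bot.job_done(): hands the job in, once; it reports no verdict.
Trained networks look in the newest picture that a camera, given by its name, has taken for a name from the list of things; names that differ only in an ending like _2 or _b are one class to them, and where a whole thing is asked for, a point or a joint stands for the part that bears it (a point fixed in the world has none). Each returns a list of dicts, best first, with "confidence" (0 to 1); they miss things now and then, are a little off and sometimes report something else, mostly with a low value. They report only what shows in the picture. A call takes as long as a camera call. They do not tell look-alikes from the thing itself.
- cams.spot_in(name, camera): "rect" ([left, top, right, bottom] in pixels, round what is visible of it).
The state is a dict: "time": time; "q": joint angles; "qd": joint speeds; "joint_efforts": joint torques, N m; "ee_pos": TCP position; "tcp_rot": TCP orientation; "wrist_force": force on the tool from outside, world axes, zero at the start; "torque": the same for the moment, N m; "opening": finger opening in m.
Only numpy, scipy, OpenCV 4.12 (cv2) and the standard library are available. Lean on these libraries where they do the work, as an engineer would, in place of code of your own. Each camera call takes 0.05 s, during which the arm holds its last target. There are 200 camera calls.

## Working session

There is one attempt and no reset: what is moved stays moved. The work goes in short steps, Python scripts to look and compute and a tool call to move; the robot and the scene stay as the last step left them, time stands still between calls to the robot, and variables do not carry over. Pictures are saved under pics/ and viewed, about 8 in all and at most 12, crops included, and the job is handed in when it is done.

Besides the shell and the picture viewer there is one more tool, called after "Call:" as a command line: name --pt "numbers of a row" for each row, then --argument value for the rest. apply_moves: Moves the arm, as the interface text tells. Its arguments: {"type":"object","properties":{"commands":{"type":"array"},"newtons":{"type":"number"}},"required":["commands"]}

```bash
mkdir -p pics; ls; cat > h.py <<'E'
import numpy as np, cv2
from workcell import bot, cams
def world(c,u,v,d=None):
    d=c['depth'][int(round(v)),int(round(u))] if d is None else d
    K=c['camera_matrix']; p=np.array([(u-K[0,2])/K[0,0],(v-K[1,2])/K[1,1],1])*d
    return c['R'].T@(p-c['t'])
def cloud(c):
    K=c['camera_matrix'];h,w=c['depth'].shape;u,v=np.meshgrid(np.arange(w),np.arange(h));d=c['depth']
    P=np.stack([(u-K[0,2])/K[0,0]*d,(v-K[1,2])/K[1,1]*d,d],-1)
    return (P-c['t'])@c['R']
E
python3 - <<'E'
from h import *
print(bot.get_obs())
for n in ['side','top']:
    c=cams.camera(n); np.save(n+'.npy',c,allow_pickle=True)
    cv2.imwrite(f'pics/{n}1.png',cv2.resize(c['frame'],None,fx=1.5,fy=1.5))
    print(n,'campos',-c['R'].T@c['t'])
    for t in ['rack','tray','stop','stand','board','ramekin_a_center','tongs_center','spatula_center']:
        print(t,[( [round(x) for x in r['rect']],round(r['confidence'],2)) for r in cams.spot_in(t,n)])
E
```

```text
pics
{'time': 0.0, 'q': array([-6.54320519e+01,  5.01028238e+00,  1.00355299e+01,  9.51001048e+01,
       -1.09823790e-03,  9.00021716e+01]), 'qd': array([ 0.1165607 ,  0.02091733, -0.09491042,  0.18141864, -0.01595867,
       -0.02642862]), 'joint_efforts': array([-1.56306920e-03, -5.20379806e+01,  4.64808476e+01,  1.58873422e-02,
       -8.74104467e-05,  6.65197007e-06]), 'ee_pos': array([ 0.22857489, -0.50000279,  0.23060056]), 'tcp_rot': array([-89.15729694,  89.92513473, 115.40848027]), 'wrist_force': array([ 0.10112926,  0.49251897, -0.44712532]), 'torque': array([ 0.03121072, -0.00035864,  0.01494035]), 'opening': 0.0854754834888552}
side campos [ 0.27639428 -0.78786962  0.67888888]
rack [([205, 120, 270, 174], 0.86)]
tray [([212, 142, 267, 172], 0.79)]
stop [([220, 167, 270, 182], 0.75), ([266, 136, 309, 148], 0.73)]
stand [([246, 230, 295, 257], 0.77), ([155, 240, 223, 298], 0.74), ([235, 177, 299, 249], 0.21)]
board [([238, 177, 296, 246], 0.8)]
ramekin_a_center [([299, 171, 323, 191], 0.76), ([194, 198, 215, 221], 0.7), ([321, 212, 368, 264], 0.25), ([238, 180, 295, 246], 0.24)]
tongs_center [([291, 263, 379, 324], 0.75), ([193, 201, 214, 222], 0.54)]
spatula_center [([317, 211, 370, 262], 0.74), ([299, 167, 325, 186], 0.59)]
top campos [ 0.34017056 -0.06329031  1.11153623]
rack [([112, 157, 188, 224], 0.69)]
tray [([158, 164, 190, 222], 0.96), ([279, 167, 304, 224], 0.28)]
stop [([140, 106, 155, 157], 0.49), ([159, 164, 192, 223], 0.25)]
stand [([269, 183, 309, 225], 0.61), ([270, 243, 330, 312], 0.58), ([281, 167, 301, 226], 0.2)]
board [([282, 167, 301, 228], 0.77)]
ramekin_a_center [([206, 125, 232, 148], 0.66)]
tongs_center [([331, 146, 369, 210], 0.82), ([282, 169, 303, 222], 0.71)]
spatula_center [([269, 136, 328, 155], 0.79)]
```

View pics/side1.png

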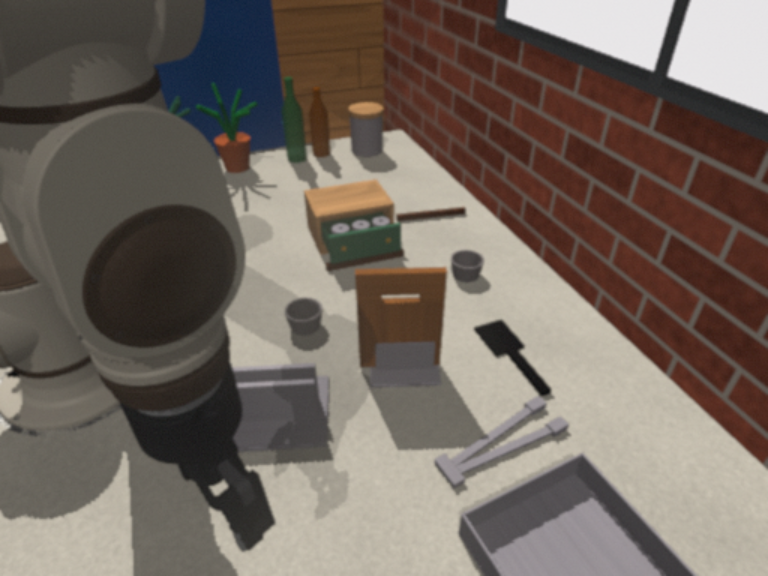

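View pics/top1.png

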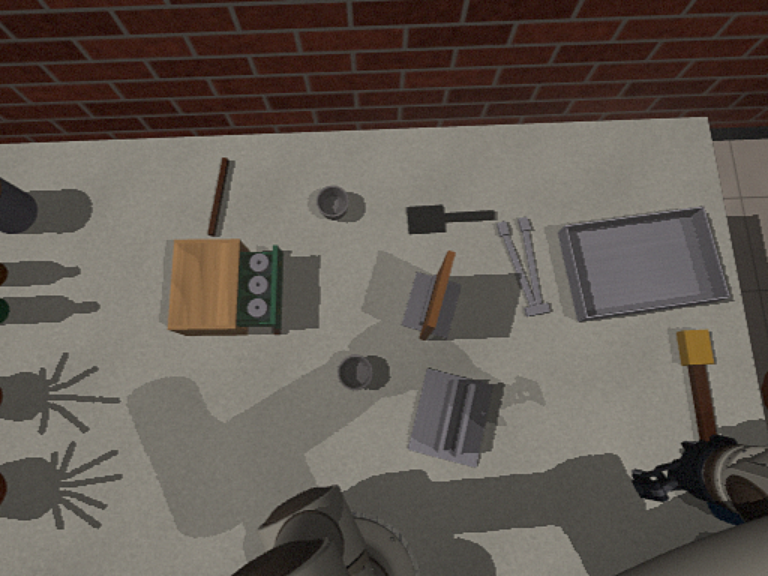

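The robot is at the bottom of the top view (x up, y left). The rack is at (205,285) with its front facing right, and the tray is out, with its panel at (278,290). The board is at (437,295) in the small stand.

- **Stands:** the small one at side (405,360) / top (437,300), holding the board, and the bigger empty one at side (275,410) / top (457,418). The smaller one is meant.
- **Strips:** one under the tray at side (365,257), and one at side (432,213) / top (218,197). The one nearest the base is meant; I'll measure both.

```bash
python3 - <<'E'
from h import *
C={n:np.load(n+'.npy',allow_pickle=True).item() for n in['side','top']}
W={n:cloud(C[n]) for n in C}
def sel(n,rect,zl,zh):
    l,t,r,b=rect; P=W[n][t:b,l:r].reshape(-1,3); F=C[n]['frame'][t:b,l:r].reshape(-1,3).astype(int)
    m=(P[:,2]>zl)&(P[:,2]<zh); return P[m],F[m]
def rect(n,name,r,zl,zh,f=None):
    P,F=sel(n,r,zl,zh)
    if f is not None: P=P[f(F)]
    (c,s,a)=cv2.minAreaRect((P[:,:2]*1000).astype(np.float32)); print(n,name,len(P),'c',np.round(c,1),'s',np.round(s,1),'a',round(a,2),'z',np.round(np.percentile(P[:,2],[5,50,95])*1000,1))
rect('top','racktop',(108,155,165,226),.09,.115)
rect('top','tray panel',(160,160,195,226),.06,.1,lambda F:(F[:,1]>F[:,2]+15))
rect('top','boardtop',(276,160,310,232),.19,.22)
rect('top','board',(276,160,310,232),.1,.22)
rect('top','standplate',(265,160,310,230),.004,.08,lambda F:(F[:,2]<F[:,0]+5))
rect('top','strip2',(138,103,157,158),.010,.03)
rect('side','strip1',(215,160,275,186),.008,.021,lambda F:F.sum(1)<230)
rect('side','strip2',(262,132,312,150),.008,.021)
rect('side','tray panel',(210,140,270,178),.03,.085,lambda F:(F[:,1]>F[:,2]+10))
rect('side','board',(236,176,300,248),.07,.2)
rect('top','ramA',(204,122,235,150),.02,.06);rect('top','ramB',(222,232,252,264),.02,.06)
s=C['side']['frame'];t=C['top']['frame']
a=cv2.resize(s[110:260,190:330],None,fx=4,fy=4,interpolation=cv2.INTER_CUBIC)[:, :560]
cv2.imwrite('pics/crop1.png',a)
o=bot.get_obs()
from scipy.spatial.transform import Rotation as Ro
print(np.round(Ro.from_euler('xyz',o['tcp_rot'],degrees=True).as_matrix(),4))
E
```

```text
top racktop 2716 c [579.8 266.6] s [132.  181.3] a 87.85 z [ 97.  100.2 103.3]
top tray panel 183 c [574.  161.4] s [157.8  76.5] a 3.35 z [84.7 88.6 91.6]
top boardtop 302 c [ 527.8 -182. ] s [ 14.1 140.1] a 71.27 z [201.2 206.4 208.9]
top board 401 c [ 527.8 -181.9] s [ 14.1 140.1] a 71.21 z [119.  205.6 208.7]
top standplate 718 c [ 535.  -184.7] s [ 99.7 120.2] a 71.26 z [ 4.4  6.9 63.9]
top strip2 221 c [796.  269.9] s [ 14.7 180.8] a 80.66 z [11.4 15.5 19.1]
side strip1 149 c [558.5 144.3] s [ 92.9 187.5] a 57.85 z [ 8.7 14.1 17.9]
side strip2 160 c [796.2 269.3] s [ 20.8 181. ] a 81.41 z [ 8.7 14.5 17.4]
side tray panel 557 c [576.4 174.8] s [106.3 155.5] a 85.84 z [32.5 58.2 82.3]
side board 2395 c [ 527.6 -183.3] s [ 19.5 140.2] a 71.47 z [ 77.1 138.5 194.6]
top ramA 189 c [761.4  16.5] s [67.7 70. ] a 89.75 z [23.  39.4 44.6]
top ramB 203 c [399.7 -19.4] s [69.  68.3] a 87.92 z [22.7 39.5 44.8]
[[ 0.      0.4158 -0.9095]
 [-0.     -0.9095 -0.4158]
 [-1.      0.      0.    ]]
```

View pics/crop1.png

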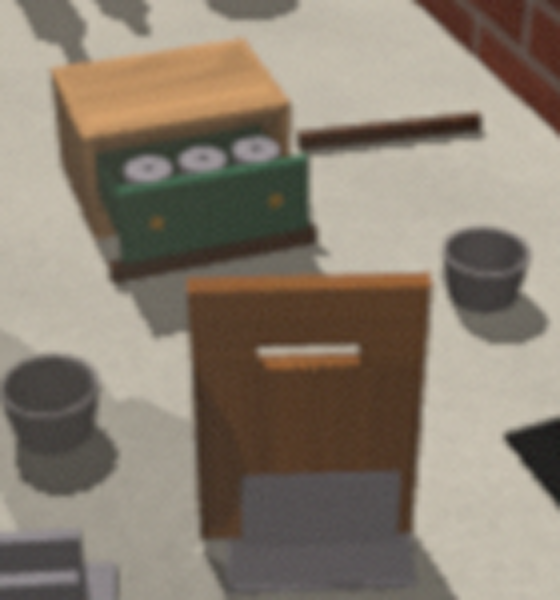

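The crop confirms it. The strip directly below the green tray is the one meant, being nearer the base (r≈0.58 m) than the other at (0.796,0.27). The small stand holds the board. Now I'll refine the rack angle and the panel face.

```bash
python3 - <<'E'
from h import *
C={n:np.load(n+'.npy',allow_pickle=True).item() for n in['side','top']}
W={n:cloud(C[n]) for n in C}
def edge(n,P,side):  # extreme y for x bins
    xs=np.round(P[:,0]/.004).astype(int); o=[]
    for b in np.unique(xs):
        q=P[xs==b]; o.append([b*.004,(q[:,1].min() if side<0 else q[:,1].max())])
    o=np.array(o)[2:-2]; l=cv2.fitLine(o.astype(np.float32),cv2.DIST_HUBER,0,.001,.001).ravel()
    print(n,side,'ang',round(np.degrees(np.arctan(l[1]/l[0])),2),'y at x=.577:',round(float(l[3]+(.577-l[2])*l[1]/l[0]),4),'xrange',o[0,0],o[-1,0])
P=W['top'];F=C['top']['frame'].astype(int)
m=np.zeros(P.shape[:2],bool);m[155:226,108:165]=1
k=m&(abs(P[...,2]-.1)<.006)&(F[...,2]>F[...,1]+10);edge('racktop top',P[k],-1);edge('racktop top',P[k],1)
m[:]=0;m[155:228,165:200]=1
k=m&(abs(P[...,2]-.088)<.008)&(F[...,1]>F[...,2]+10);edge('panel top',P[k],-1)
P=W['side'];F=C['side']['frame'].astype(int)
m[:]=0;m[138:178,208:272]=1
k=m&(abs(P[...,2]-.06)<.02)&(F[...,1]>F[...,2]+10)
for h in(.045,.055,.065,.075):edge('panel side',P[k&(abs(P[...,2]-h)<.006)],-1)
m[:]=0;m[160:188,212:276]=1
k=m&(P[...,2]<.018)&(P[...,2]>.004)&(F.sum(2)<200)&(F[...,2]>F[...,1]);print(k.sum());edge('strip side',P[k],-1)
E
```

```text
racktop top -1 ang -2.03 y at x=.577: 0.2023 xrange 0.496 0.664
racktop top 1 ang -2.09 y at x=.577: 0.3309 xrange 0.496 0.664
panel top -1 ang -1.62 y at x=.577: 0.1292 xrange 0.504 0.648
panel side -1 ang -1.2 y at x=.577: 0.1273 xrange 0.504 0.64
panel side -1 ang -0.8 y at x=.577: 0.1272 xrange 0.504 0.644
panel side -1 ang -2.03 y at x=.577: 0.1275 xrange 0.504 0.644
panel side -1 ang -1.81 y at x=.577: 0.1272 xrange 0.508 0.64
170
strip side -1 ang -1.59 y at x=.577: 0.1313 xrange 0.496 0.652
```

Call:
apply_moves --pt "-0.05 0 0 0 -1" --pt "-0.07 -0.3876 -0.5593 -1.107 -1" --pt "-0.07 -0.3876 -0.5593 -1.107 -1" --pt "-0.07 -0.3876 -0.5593 -1.107 -1" --pt "-0.07 -0.3876 -0.5593 -1.107 -1" --pt "-0.07 -0.3876 -0.5593 -1.107 -1" --pt "-0.07 -0.3876 -0.5593 -1.107 -1" --pt "-0.07 -0.3876 -0.5593 -1.107 -1" --pt "-0.07 -0.3876 -0.5593 -1.107 -1" --pt "-0.07 -0.3876 -0.5593 -1.107 -1" --pt "-0.07 -0.3876 -0.5593 -1.107 -1" --pt "-0.07 -0.3876 -0.5593 -1.107 -1"

```text
time: 2.1
ee_pos: [0.5101, -0.0254, 0.2977]
tcp_rot: [82.5, 90.0, -9.5]
wrist_force: [0.8, -0.8, 0.0]
opening: -0.0
```

```bash
cat >> h.py <<'E'
from scipy.spatial.transform import Rotation as Ro
def go(p,yang=None):
    """shift in tool axes to world p; roll to bring tool y to world angle yang (deg)"""
    o=bot.get_obs(); R=Ro.from_euler('xyz',o['tcp_rot'],degrees=True).as_matrix()
    a=np.degrees(np.arctan2(R[1,1],R[0,1])); r=0 if yang is None else -((yang-a+180)%360-180)
    print('t',round(o['time'],2),'pos',np.round(o['ee_pos'],4),'yang',round(a,2),'q',np.round(o['q'],1),'F',np.round(o['wrist_force'],1),'open',round(o['opening'],4))
    print('x-axis',np.round(R[:,0],4),'MOVE',np.round(R.T@(np.array(p)-o['ee_pos']),4),'roll',round(np.radians(r),4))
E
python3 -c "
from h import *
go([.576,.085,.055],-2.05)"
```

```text
t 2.1 pos [ 0.5101 -0.0254  0.2977] yang -1.99 q [ -2.9   1.6  14.  102.4  -0.   89.1] F [ 0.8 -0.8  0. ] open -0.0
x-axis [ 7.e-04 -1.e-04 -1.e+00] MOVE [ 0.2428  0.0619 -0.1127] roll 0.001
```

Call:
apply_moves --pt "0 0.062 -0.1127 0 -1" --pt "0 0.062 -0.1127 0 -1" --pt "0 0.062 -0.1127 0 -1" --pt "0.1 0.062 -0.1127 0 -1" --pt "0.243 0.062 -0.1127 0 -1" --pt "0.243 0.062 -0.1127 0 -1" --pt "0.243 0.062 -0.1127 0 -1" --pt "0.243 0.062 -0.1127 0 -1" --pt "0.243 0.062 -0.1127 0 -1" --pt "0.243 0.062 -0.1127 0 -1" --pt "0.243 0.062 -0.1127 0 -1"

```text
time: 3.2
ee_pos: [0.5778, 0.0852, 0.0581]
tcp_rot: [97.2, 89.7, 5.2]
wrist_force: [0.0, -0.4, -0.5]
opening: -0.0004
```

```bash
python3 -c "
from h import *
go([.5785,.185,.055],-2.05)"
```

```text
t 3.2 pos [0.5778 0.0852 0.0581] yang -2.0 q [  8.4   9.5  -4.1  76.1  -0.  100.4] F [ 0.  -0.4 -0.5] open -0.0004
x-axis [ 4.9e-03  4.0e-04 -1.0e+00] MOVE [ 0.0031 -0.0028 -0.0997] roll 0.0009
```

Call:
apply_moves --pt "0.003 -0.002 -0.012 0 -1" --pt "0.003 -0.002 -0.024 0 -1" --pt "0.003 -0.002 -0.036 0 -1" --pt "0.003 -0.002 -0.048 0 -1" --pt "0.003 -0.002 -0.06 0 -1" --pt "0.003 -0.002 -0.07 0 -1" --pt "0.003 -0.002 -0.08 0 -1" --pt "0.003 -0.002 -0.088 0 -1" --pt "0.003 -0.002 -0.092 0 -1" --pt "0.003 -0.002 -0.096 0 -1" --pt "0.003 -0.002 -0.1 0 -1"

```text
time: 4.3
ee_pos: [0.5792, 0.1853, 0.0549]
tcp_rot: [95.6, 89.8, 3.6]
wrist_force: [-0.5, -1.9, 0.0]
opening: -0.0003
```

Call:
apply_moves --pt "0 0 -0.001 0 -1" --pt "0 0 -0.002 0 -1" --pt "0 0 -0.003 0 -1" --pt "0 0 -0.004 0 -1"

```text
time: 4.7
ee_pos: [0.5793, 0.1882, 0.055]
tcp_rot: [70.9, 89.7, -21.1]
wrist_force: [-1.5, -11.1, 1.6]
opening: 0.0
```

Call:
apply_moves --pt "0 0 -0.001 0 -1" --pt "0 0 -0.001 0 -1" --pt "0 0 -0.001 0 -1"

```text
time: 5.0
ee_pos: [0.5792, 0.1881, 0.0549]
tcp_rot: [51.7, 89.7, -40.4]
wrist_force: [-0.3, -6.4, 1.5]
opening: 0.0001
```

Call:
apply_moves --pt "0 0 0.04 0 -1" --pt "-0.05 0 0.08 0 -1" --pt "-0.1 0 0.12 0 -1" --pt "-0.15 0 0.17 0 -1" --pt "-0.2 0 0.22 0 1" --pt "-0.24 0 0.27 0 1" --pt "-0.24 0 0.32 0 1" --pt "-0.24 0 0.32 0 1"

```text
time: 5.8
ee_pos: [0.5672, -0.1102, 0.2865]
tcp_rot: [62.2, 89.6, -29.9]
wrist_force: [1.7, -0.9, 0.3]
opening: 0.0583
```

```bash
python3 - <<'E'
from h import *
go([.5278,-.182,.30],71.2)
C={}
for n in['side','top']:
    C[n]=cams.camera(n); np.save(n+'2.npy',C[n],allow_pickle=True)
W={n:cloud(C[n]) for n in C}
def edge(n,P,side):
    xs=np.round(P[:,0]/.004).astype(int); o=[]
    for b in np.unique(xs):
        q=P[xs==b]; o.append([b*.004,(q[:,1].min() if side<0 else q[:,1].max())])
    o=np.array(o)[2:-2]; l=cv2.fitLine(o.astype(np.float32),cv2.DIST_HUBER,0,.001,.001).ravel()
    print(n,side,len(P),'ang',round(np.degrees(np.arctan(l[1]/l[0])),2),'y at x=.577:',round(float(l[3]+(.577-l[2])*l[1]/l[0]),4),'xrange',o[0,0],o[-1,0])
P=W['top'];F=C['top']['frame'].astype(int)
reg=(P[...,0]>.45)&(P[...,0]<.70)&(P[...,1]>.10)&(P[...,1]<.36)
k=reg&(abs(P[...,2]-.1)<.006);edge('racktop',P[k],-1);edge('racktop',P[k],1)
print(cv2.minAreaRect((P[k][:,:2]*1000).astype(np.float32)))
k=reg&(P[...,1]<.18)&(abs(P[...,2]-.016)<.007)&(F.sum(2)<260);edge('strip top',P[k],-1);edge('strip top',P[k],1)
print(cv2.minAreaRect((P[k][:,:2]*1000).astype(np.float32)),np.median(P[k][:,2]))
P=W['side'];F=C['side']['frame'].astype(int)
reg=(P[...,0]>.45)&(P[...,0]<.70)&(P[...,1]>.10)&(P[...,1]<.36)
k=reg&(P[...,1]<.18)&(abs(P[...,2]-.016)<.005)
edge('strip side',P[k],-1);edge('strip side',P[k],1)
for h in(.045,.06,.075):edge('panel',P[reg&(F[...,1]>F[...,2]+10)&(abs(P[...,2]-h)<.006)],-1)
a=cv2.resize(C['top']['frame'][100:250,90:350],None,fx=3,fy=3,interpolation=cv2.INTER_CUBIC)
cv2.imwrite('pics/c2.png',a)
E
```

```text
t 5.8 pos [ 0.5672 -0.1102  0.2865] yang -2.08 q [-1.090e+01  1.030e+01  2.220e+01  1.015e+02 -1.000e-01  8.110e+01] F [ 1.7 -0.9  0.3] open 0.0583
x-axis [ 0.0058 -0.0033 -1.    ] MOVE [-0.0135 -0.0367  0.0732] roll -1.279
racktop -1 2713 ang -2.08 y at x=.577: 0.2021 xrange 0.496 0.664
racktop 1 2713 ang -2.19 y at x=.577: 0.3309 xrange 0.496 0.664
((579.7365112304688, 266.80035400390625), (132.37254333496094, 181.37322998046875), 88.2251205444336)
strip top -1 229 ang -1.78 y at x=.577: 0.1335 xrange 0.492 0.656
strip top 1 229 ang -1.7 y at x=.577: 0.1432 xrange 0.492 0.656
((574.8142700195312, 138.6121826171875), (12.72195053100586, 178.6686553955078), 88.48162078857422) 0.016270009436317814
strip side -1 172 ang -2.56 y at x=.577: 0.132 xrange 0.492 0.656
strip side 1 172 ang -1.97 y at x=.577: 0.1416 xrange 0.492 0.656
panel -1 63 ang -2.68 y at x=.577: 0.1989 xrange 0.524 0.64
panel -1 50 ang -2.38 y at x=.577: 0.1986 xrange 0.544 0.64
panel -1 36 ang 0.25 y at x=.577: 0.1972 xrange 0.5760000000000001 0.644
```

View pics/c2.png

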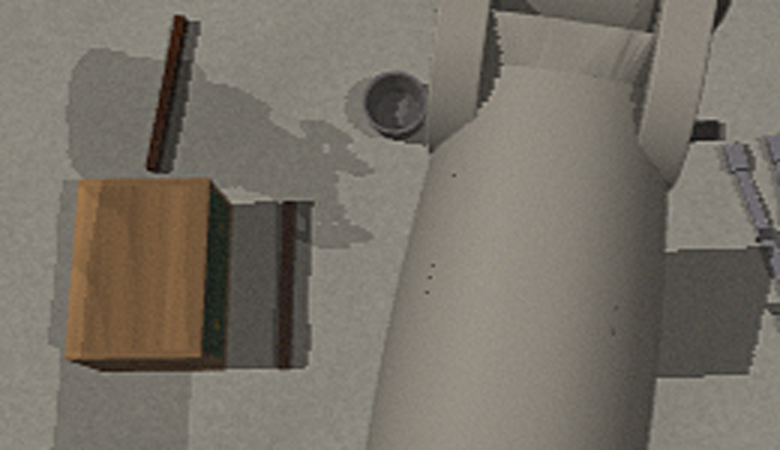

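The tray is flush with the rack's front. It met its hard stop at TCP y=0.188: 11 N, and no advance on a second push. In the picture the strip is clear at (288,285), with a gap of about 57 mm to the rack. Next, the board.

Call:
apply_moves --pt "-0.0135 -0.0367 0.0732 -1.279 1" --pt "-0.0135 -0.0367 0.0732 -1.279 1" --pt "-0.0135 -0.0367 0.0732 -1.279 1" --pt "-0.0135 -0.0367 0.0732 -1.279 1" --pt "-0.0135 -0.0367 0.0732 -1.279 1" --pt "-0.0135 -0.0367 0.0732 -1.279 1" --pt "-0.0135 -0.0367 0.0732 -1.279 1" --pt "-0.0135 -0.0367 0.0732 -1.279 1" --pt "-0.0135 -0.0367 0.0732 -1.279 1" --pt "-0.0135 -0.0367 0.0732 -1.279 1" --pt "-0.0135 -0.0367 0.0732 -1.279 1"

```text
time: 7.0
ee_pos: [0.5278, -0.1845, 0.3013]
tcp_rot: [-10.1, 89.4, -29.3]
wrist_force: [-0.2, 0.2, -0.6]
opening: 0.0857
```

```bash
python3 - <<'E'
from h import *
go([.5278,-.182,.167],71.25)
c=cams.camera('wrist'); cv2.imwrite('pics/w1.png',c['frame']); print(c['camera_matrix'],c['mount'])
E
```

```text
t 7.0 pos [ 0.5278 -0.1845  0.3013] yang 70.76 q [-1.920e+01  8.000e+00  2.130e+01  1.028e+02 -1.000e-01  0.000e+00] F [-0.2  0.2 -0.6] open 0.0857
x-axis [ 0.0086 -0.0048 -1.    ] MOVE [ 0.1343  0.0026 -0.0022] roll -0.0086
[[297.31863964   0.         257.05682301]
 [  0.         297.31863964 190.8009864 ]
 [  0.           0.           1.        ]] [[ 8.58013972e-05 -3.23123303e-01  9.46356869e-01 -1.42489379e-01]
 [ 9.99999467e-01 -9.46411906e-04 -4.13806995e-04 -4.63232888e-04]
 [ 1.02935409e-03  9.46356400e-01  3.23123049e-01 -8.26273625e-02]
 [ 0.00000000e+00  0.00000000e+00  0.00000000e+00  1.00000000e+00]]
```

View pics/w1.png

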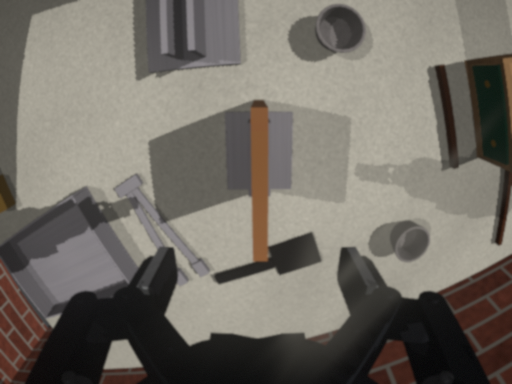

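The wrist view shows the board edge-on at column 259, midway between the fingers (about 155 and 375), and parallel to the pads. Descending and gripping.

Call:
apply_moves --pt "0.04 0.0026 -0.002 -0.0086 1" --pt "0.08 0.0026 -0.002 -0.0086 1" --pt "0.12 0.0026 -0.002 -0.0086 1" --pt "0.134 0.0026 -0.002 -0.0086 1" --pt "0.134 0.0026 -0.002 -0.0086 1" --pt "0.134 0.0026 -0.002 -0.0086 1" --pt "0.134 0.0026 -0.002 -0.0086 -1" --pt "0.134 0.0026 -0.002 -0.0086 -1" --pt "0.134 0.0026 -0.002 -0.0086 -1" --pt "0.134 0.0026 -0.002 -0.0086 -1" --pt "0.134 0.0026 -0.002 -0.0086 -1" --pt "0.134 0.0026 -0.002 -0.0086 -1" --newtons 60

```text
time: 8.25
ee_pos: [0.5281, -0.1822, 0.1677]
tcp_rot: [-10.0, 89.4, -28.7]
wrist_force: [-0.8, 0.2, 2.3]
opening: 0.0136
```

Call:
apply_moves --pt "-0.02 0 0 0 -1" --pt "-0.04 0 0 0 -1" --pt "-0.06 0 0 0 -1" --pt "-0.09 0 0 0 -1" --pt "-0.11 0 0 0 -1" --pt "-0.11 0 0 0 -1"

```text
time: 8.85
ee_pos: [0.5277, -0.1819, 0.28]
tcp_rot: [-7.6, 89.2, -26.3]
wrist_force: [0.1, -1.3, -3.4]
opening: 0.0136
```

```bash
python3 - <<'E'
from h import *
# board centre plane target: strip face + 7mm + 4 clearance
a=np.radians(87.95); x=np.array([np.cos(a),np.sin(a),0]); rf=np.array([.5774,.2017,0])
go(rf-x*(.057-.012)+[0,0,.275],87.95)
E
```

```text
t 8.85 pos [ 0.5277 -0.1819  0.28  ] yang 71.25 q [-19.    6.7  17.5  99.9  -0.1  -0.2] F [ 0.1 -1.3 -3.4] open 0.0136
x-axis [ 0.0125 -0.0062 -0.9999] MOVE [ 0.0035  0.3361 -0.0633] roll -0.2914
```

Call:
apply_moves --pt "0 0.03 -0.006 -0.03 -1" --pt "0 0.07 -0.013 -0.06 -1" --pt "0 0.11 -0.02 -0.09 -1" --pt "0 0.15 -0.028 -0.13 -1" --pt "0 0.19 -0.036 -0.16 -1" --pt "0 0.23 -0.043 -0.2 -1" --pt "0 0.265 -0.05 -0.23 -1" --pt "0 0.295 -0.056 -0.26 -1" --pt "0 0.32 -0.06 -0.291 -1" --pt "0 0.336 -0.063 -0.291 -1" --pt "0 0.336 -0.063 -0.291 -1" --pt "0 0.336 -0.063 -0.291 -1"

```text
time: 10.05
ee_pos: [0.5759, 0.1562, 0.2776]
tcp_rot: [-29.7, 89.2, -31.8]
wrist_force: [-0.3, -0.4, -2.0]
opening: 0.0134
```

```bash
python3 - <<'E'
from h import *
a=np.radians(87.95); x=np.array([np.cos(a),np.sin(a),0]); rf=np.array([.5774,.2017,0])
go(rf-x*(.057-.012)+[0,0,.19],87.95)
c=cams.camera('top');P=cloud(c)
k=(P[...,0]>.45)&(P[...,0]<.7)&(P[...,1]>.1)&(P[...,1]<.22)&(P[...,2]>.29)&(P[...,2]<.335)
F=c['frame'].astype(int);k&=(F[...,2]>F[...,0]+25)
print(k.sum(),cv2.minAreaRect((P[k][:,:2]*1000).astype(np.float32)),np.percentile(P[k][:,2],[5,50,95]))
c=cams.camera('side');np.save('side3.npy',c,allow_pickle=True);cv2.imwrite('pics/s3.png',cv2.resize(c['frame'][60:220,150:340],None,fx=3.5,fy=3.5,interpolation=cv2.INTER_CUBIC))
E
```

```text
t 10.05 pos [0.5759 0.1562 0.2776] yang 87.91 q [ 15.4  12.5  23.8 100.8  -0.6  17.5] F [-0.3 -0.4 -2. ] open 0.0134
x-axis [ 0.0112 -0.007  -0.9999] MOVE [ 0.0876  0.0011 -0.0011] roll -0.0007
227 ((575.6654052734375, 160.33091735839844), (22.72651481628418, 139.37037658691406), 88.05877685546875) [0.29576327 0.31540875 0.31825613]
```

View pics/s3.png

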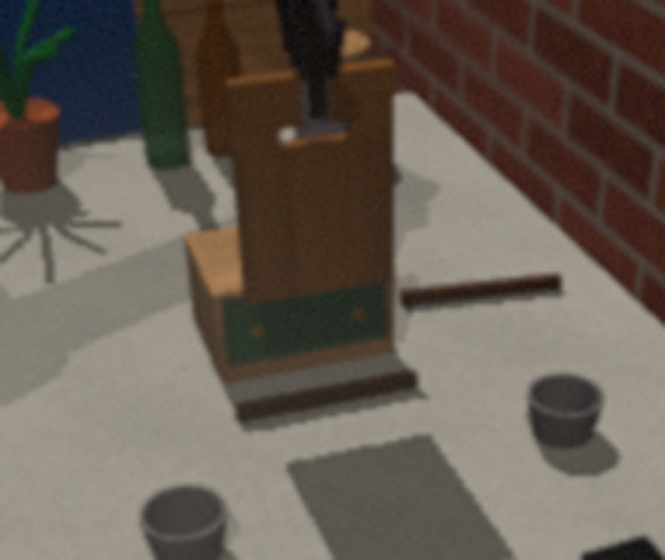

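The board is held square (88.1° against the rack's 87.9°) and centred. The strip and gap are clear below it. Lowering the foot to below the strip's top.

Call:
apply_moves --pt "0.02 0.001 -0.001 0 -1" --pt "0.045 0.001 -0.001 0 -1" --pt "0.07 0.001 -0.001 0 -1" --pt "0.085 0.001 -0.001 0 -1" --pt "0.095 0.001 -0.001 0 -1" --pt "0.102 0.001 -0.001 0 -1" --pt "0.108 0.001 -0.001 0 -1" --pt "0.108 0.001 -0.001 0 -1" --pt "0.108 0.001 -0.001 0 -1"

```text
time: 11.05
ee_pos: [0.5765, 0.1559, 0.1709]
tcp_rot: [-24.1, 89.2, -26.2]
wrist_force: [-0.3, 0.9, -1.7]
opening: 0.0135
```

Call:
apply_moves --pt "0 -0.001 0 0 -1" --pt "0 -0.002 0 0 -1" --pt "0 -0.002 0 0 -1"

```text
time: 11.35
ee_pos: [0.5766, 0.1538, 0.1713]
tcp_rot: [-22.9, 89.1, -25.1]
wrist_force: [0.5, 0.3, -3.5]
opening: 0.0133
```

```bash
python3 - <<'E'
from h import *
go([.5758,.1540,.165],87.95)
print(bot.get_obs()['torque'])
c=cams.camera('side');cv2.imwrite('pics/s4.png',cv2.resize(c['frame'][100:220,180:300],None,fx=5,fy=5,interpolation=cv2.INTER_CUBIC))
E
```

```text
t 11.35 pos [0.5766 0.1538 0.1713] yang 87.84 q [15.2  9.9  8.9 88.3 -0.6 17.4] F [ 0.5  0.3 -3.5] open 0.0133
x-axis [ 0.0135 -0.0063 -0.9999] MOVE [ 0.0063  0.0002 -0.0009] roll -0.0019
[0.05627354 0.0821418  0.05091812]
```

View pics/s4.png

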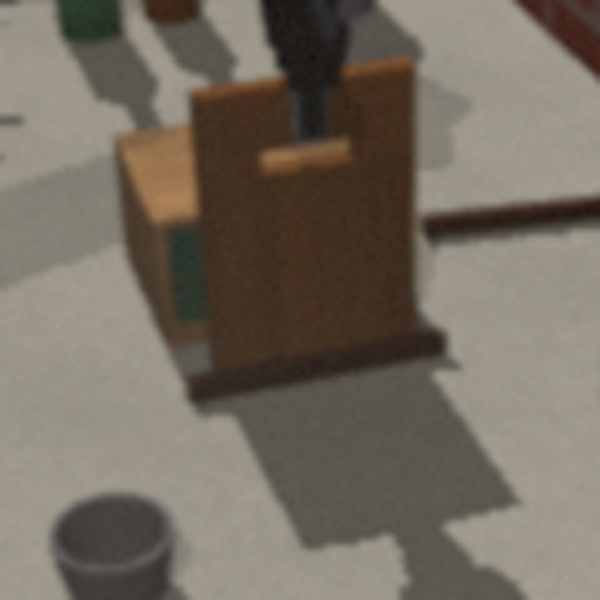

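The foot is behind the strip. I'll feel for it in 1 mm steps.

Call:
apply_moves --pt "0 -0.001 0 0 -1" --pt "0 -0.001 0 0 -1"

```text
time: 11.6
ee_pos: [0.5765, 0.1529, 0.1713]
tcp_rot: [-22.2, 89.2, -24.3]
wrist_force: [-0.1, 0.6, -3.0]
opening: 0.0132
```

Call:
apply_moves --pt "0 -0.001 0 0 -1" --pt "0 -0.001 0 0 -1"

```text
time: 11.8
ee_pos: [0.5765, 0.1522, 0.1712]
tcp_rot: [-19.3, 89.2, -21.4]
wrist_force: [0.4, 2.1, -2.8]
opening: 0.0134
```

Call:
apply_moves --pt "0 -0.001 0 0 -1" --pt "0 -0.001 0 0 -1"

```text
time: 12.0
ee_pos: [0.5764, 0.1516, 0.1713]
tcp_rot: [-15.5, 89.2, -17.6]
wrist_force: [0.2, 3.4, -3.5]
opening: 0.0134
```

Call:
apply_moves --pt "0.003 0 -0.001 0 -1" --pt "0.006 0 -0.001 0 -1" --pt "0.008 0 -0.001 0 -1" --pt "0.008 0 -0.001 0 -1"

```text
time: 12.4
ee_pos: [0.5755, 0.1516, 0.1628]
tcp_rot: [-15.9, 89.2, -18.0]
wrist_force: [1.5, 3.8, -5.0]
opening: 0.0134
```

Call:
apply_moves --pt "0.001 0 0 0 -1" --pt "0.001 0 0 0 -1"

```text
time: 12.6
ee_pos: [0.5757, 0.1517, 0.162]
tcp_rot: [-14.5, 89.2, -16.6]
wrist_force: [1.7, 4.0, -0.7]
opening: 0.0137
```

Call:
apply_moves --pt "0.001 0 0 0 -1" --pt "0.001 0 0 0 -1"

```text
time: 12.8
ee_pos: [0.576, 0.1517, 0.1618]
tcp_rot: [-11.7, 89.1, -13.9]
wrist_force: [0.9, 3.2, 3.9]
opening: 0.0132
```

Firm foot contact, and the board is against the strip. I'll open slightly with the board standing upright.

Call:
apply_moves --pt "0.001 0 0 0 -1" --pt "0.001 0 0 0 -1" --pt "0.001 0.0 0 0 -0.6" --pt "0.001 0.0 0 0 -0.55" --pt "0.001 0.0 0 0 -0.5" --pt "0.001 0.0 0 0 -0.5" --pt "0.001 0.0 0 0 -0.5" --newtons 20

```text
time: 13.5
ee_pos: [0.576, 0.1516, 0.1606]
tcp_rot: [-13.2, 89.1, -15.3]
wrist_force: [0.2, 0.4, -0.2]
opening: 0.0215
```

```bash
cat > b.py <<'E'
from h import *
def board(save=None):
    go([.5758,.1540,.165],87.95)
    a=np.radians(87.95); X=np.array([np.cos(a),np.sin(a)]); Y=np.array([-X[1],X[0]]); rf=np.array([.5774,.2017])
    for n in['side','top']:
        c=cams.camera(n);P=cloud(c);F=c['frame'].astype(int)
        r=(P[...,:2]-rf)@np.stack([X,Y],1)
        k=(abs(r[...,1])<.085)&(r[...,0]<.08)&(r[...,0]>-.1)&(P[...,2]>.02)&(P[...,2]<.24)&(F[...,2]>F[...,0]+18)&((r[...,0]<-.006)|(P[...,2]>.106))
        for h in np.arange(.03,.215,.015):
            q=r[k&(abs(P[...,2]-h)<.005)]
            if len(q)>15: print(n,'z',round(h,3),len(q),'xr',np.round(np.percentile(q[:,0],[10,50,90])*1e3,1),'y',np.round(np.percentile(q[:,1],[1,99])*1e3,1))
        if save: cv2.imwrite(f'pics/{save}_{n}.png',cv2.resize(c['frame'][90:230,100:300],None,fx=4,fy=4,interpolation=cv2.INTER_CUBIC))
E
python3 -c "
from b import *
board()"
```

```text
t 13.5 pos [0.576  0.1516 0.1606] yang 87.88 q [15.   9.6  7.4 87.  -0.4 17.1] F [ 0.2  0.4 -0.2] open 0.0215
x-axis [ 0.0147 -0.004  -0.9999] MOVE [-0.0044  0.0024 -0.0002] roll -0.0013
side z 0.03 104 xr [-58.8 -56.7 -53.6] y [-67.4  68.4]
side z 0.045 101 xr [-58.3 -56.3 -54. ] y [-68.6  66.5]
side z 0.06 102 xr [-58.6 -56.1 -53.8] y [-65.3  69.1]
side z 0.075 101 xr [-58.9 -56.8 -54.4] y [-64.9  68.7]
side z 0.09 109 xr [-58.5 -56.6 -54.2] y [-67.7  69. ]
side z 0.105 114 xr [-58.2 -56.1 -53.9] y [-67.1  68.7]
side z 0.12 117 xr [-59.  -56.4 -53.9] y [-67.7  68.6]
side z 0.135 129 xr [-59.  -56.5 -53.5] y [-67.9  68.7]
side z 0.15 77 xr [-58.6 -56.5 -53. ] y [-70.7  69.4]
side z 0.165 114 xr [-59.5 -57.  -54.7] y [-71.1  68.8]
side z 0.18 107 xr [-59.  -56.8 -54.8] y [-70.9  69.2]
side z 0.195 126 xr [-58.6 -56.1 -50.5] y [-71.2  69.5]
top z 0.03 21 xr [-56.7 -56.5 -49. ] y [-22.5  69.6]
top z 0.045 17 xr [-57.  -56.6 -56.3] y [-5.3 64.2]
top z 0.06 18 xr [-57.  -56.8 -56.1] y [-55.8  45. ]
top z 0.075 24 xr [-57.1 -56.4 -49.9] y [-64.7  69.7]
top z 0.09 30 xr [-57.3 -56.6 -53.1] y [-69.4  69.4]
top z 0.105 28 xr [-57.1 -56.7 -56. ] y [-65.4  69. ]
top z 0.12 24 xr [-57.1 -56.7 -56.2] y [-69.1  68.5]
top z 0.135 24 xr [-57.2 -56.8 -55.9] y [-66.1  69. ]
top z 0.15 23 xr [-57.  -56.7 -55.4] y [-65.   69.3]
top z 0.165 23 xr [-57.2 -56.7 -56. ] y [-66.1  69.3]
top z 0.18 22 xr [-57.  -56.6 -56.1] y [-60.1  69. ]
top z 0.195 57 xr [-56.8 -53.  -45.8] y [-69.6  67.9]
```

The board stands upright with its front face at -56.7 mm (the strip face is at about -57), centred to within 1 mm. Now tipping it gently to the rack.

Call:
apply_moves --pt "0 0.002 0 0 -0.5" --pt "0 0.004 0 0 -0.5" --pt "0 0.006 0 0 -0.5" --pt "0 0.008 0 0 -0.5" --pt "0 0.01 0 0 -0.5" --pt "0 0.012 0 0 -0.5" --pt "0 0.014 0 0 -0.5" --pt "0 0.016 0 0 -0.5" --pt "0 0.018 0 0 -0.5" --pt "0 0.02 0 0 -0.5" --pt "0 0.022 0 0 -0.45" --pt "0 0.022 0 0 -0.45"

```text
time: 14.8
ee_pos: [0.5769, 0.1739, 0.1607]
tcp_rot: [-12.1, 89.1, -14.2]
wrist_force: [0.1, 0.2, 0.1]
opening: 0.0236
```

Call:
apply_moves --pt "0 0.003 0 0 -0.42" --pt "0 0.006 0 0 -0.4" --pt "0 0.009 0 0 -0.38" --pt "0 0.012 0 0 -0.36" --pt "0 0.015 0 0 -0.34" --pt "0 0.018 0 0 -0.32" --pt "0 0.02 0 0 -0.3" --pt "0 0.02 0 0 -0.3"

```text
time: 15.6
ee_pos: [0.5776, 0.1942, 0.1605]
tcp_rot: [-12.2, 89.1, -14.3]
wrist_force: [0.6, 0.8, 0.1]
opening: 0.0295
```

```bash
python3 -c "
from b import *
board('lean')"
```

```text
t 15.6 pos [0.5776 0.1942 0.1605] yang 87.91 q [18.8 11.5  9.6 87.3 -0.5 20.9] F [0.6 0.8 0.1] open 0.0295
x-axis [ 0.0148 -0.0038 -0.9999] MOVE [-0.0043 -0.0402 -0.0002] roll -0.0006
side z 0.03 120 xr [-51.5 -49.1 -46.5] y [-66.  69.]
side z 0.045 120 xr [-47.3 -45.1 -42.9] y [-67.7  68.6]
side z 0.06 134 xr [-43.9 -41.1 -38.2] y [-70.   68.9]
side z 0.075 132 xr [-40.1 -37.2 -34.2] y [-67.7  69. ]
side z 0.09 128 xr [-36.  -33.3 -30.2] y [-69.3  68.9]
side z 0.105 129 xr [-32.6 -29.5 -26.5] y [-70.7  68.9]
side z 0.12 138 xr [-28.4 -25.9 -23.3] y [-68.4  69.3]
side z 0.135 157 xr [-24.9 -21.4 -16.8] y [-67.7  68.7]
side z 0.15 82 xr [-20.3 -17.7 -14.2] y [-70.5  69.1]
side z 0.165 121 xr [-17.4 -14.2 -11.3] y [-68.6  68.9]
side z 0.18 118 xr [-13.1  -9.9  -7.5] y [-70.7  69. ]
side z 0.195 110 xr [-9.2 -6.1  3. ] y [-67.3  69.1]
top z 0.03 69 xr [-51.  -49.1 -47. ] y [-69.   69.6]
top z 0.045 79 xr [-47.2 -45.4 -43.8] y [-68.2  68.2]
top z 0.06 73 xr [-43.2 -41.6 -40. ] y [-66.6  67.2]
top z 0.075 77 xr [-39.  -37.4 -35.7] y [-67.9  69.7]
top z 0.09 64 xr [-35.  -33.5 -31.4] y [-67.9  69.3]
top z 0.105 59 xr [-31.2 -29.7 -27.9] y [-68.8  68.7]
top z 0.12 55 xr [-27.1 -26.  -24.6] y [-68.8  67.8]
top z 0.135 70 xr [-23.2 -21.6 -16.7] y [-68.1  69.5]
top z 0.15 53 xr [-20.  -18.2 -16.1] y [-69.4  69.3]
top z 0.165 66 xr [-15.8 -14.1 -12.3] y [-66.4  69.5]
top z 0.18 60 xr [-11.8 -10.5  -8.7] y [-68.6  69.4]
top z 0.195 148 xr [-7.3 -2.7  5.1] y [-69.4  67.9]
```

View pics/lean_side.png

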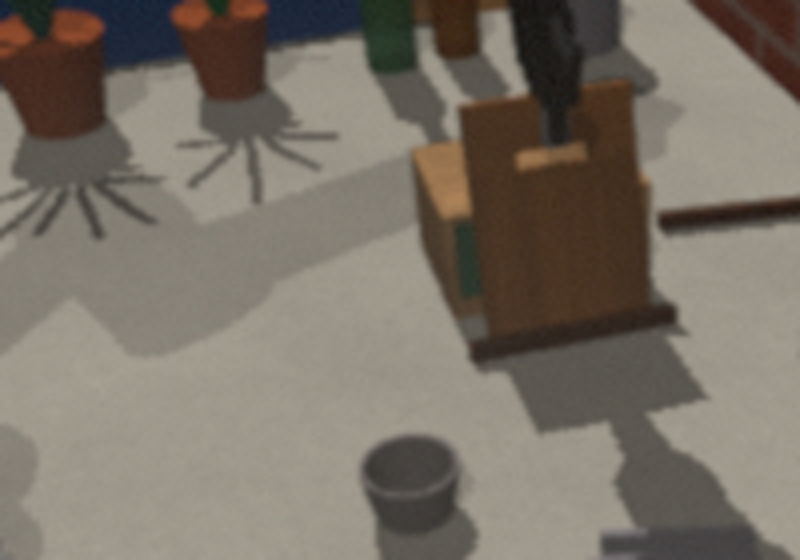

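The board leans about 14.6° on the rack-side finger. The foot is still at the strip (-56.9 mm extrapolated). Continuing until it meets the rack.

Call:
apply_moves --pt "0 0.003 0 0 -0.3" --pt "0 0.006 0 0 -0.3" --pt "0 0.009 0 0 -0.29" --pt "0 0.012 0 0 -0.28" --pt "0 0.015 0 0 -0.27" --pt "0 0.018 0 0 -0.26" --pt "0 0.021 0 0 -0.25" --pt "0 0.023 0 0 -0.24" --pt "0 0.025 0 0 -0.23" --pt "0 0.027 0 0 -0.22" --pt "0 0.029 0 0 -0.21" --pt "0 0.031 0 0 -0.2"

```text
time: 16.9
ee_pos: [0.5787, 0.225, 0.1606]
tcp_rot: [-12.3, 89.1, -14.4]
wrist_force: [-0.2, 0.6, 0.3]
opening: 0.0344
```

```bash
python3 -c "
from b import *
board()" | grep -v '0.0[469]\|0.12 '
```

```text
t 16.9 pos [0.5787 0.225  0.1606] yang 87.9 q [21.5 13.2 11.5 87.6 -0.5 23.6] F [-0.2  0.6  0.3] open 0.0344
side z 0.03 125 xr [-48.6 -44.6 -41.7] y [-68.8  69. ]
side z 0.075 133 xr [-28.7 -25.9 -22.8] y [-68.5  69. ]
side z 0.105 134 xr [-15.7 -12.7  -9.8] y [-67.2  68.2]
side z 0.135 130 xr [-3.5 -0.3  4.2] y [-69.4  69.2]
side z 0.15 107 xr [ 3.9  7.4 10.6] y [-68.3  69.3]
side z 0.165 130 xr [ 8.4 12.6 16.7] y [-68.1  69.4]
side z 0.18 124 xr [16.2 19.2 22.9] y [-69.7  68.8]
top z 0.03 92 xr [-47.6 -45.  -42.4] y [-69.1  69.5]
top z 0.075 104 xr [-28.1 -25.7 -23.4] y [-69.3  69.4]
top z 0.105 107 xr [-15.  -13.1 -10.6] y [-68.3  68.7]
top z 0.135 105 xr [-2.   0.7  7.7] y [-68.2  69.4]
top z 0.15 75 xr [4.6 6.8 9.3] y [-68.8  69.4]
top z 0.165 92 xr [10.9 12.8 15.4] y [-66.8  69.6]
top z 0.18 123 xr [17.2 19.9 34.3] y [-69.2  69.3]
top z 0.195 17 xr [22.2 23.6 25.9] y [-69.   67.7]
```

The board rests on the rack edge: slope 23°, and its rear face is at about 0 at z=0.1. Both fingers are free of it. I'll widen a little and withdraw straight up.

Call:
apply_moves --pt "0 0.001 0 0 -0.1" --pt "0 0.001 0 0 0.05" --pt "0 0.001 0 0 0.05" --pt "-0.01 0.001 0 0 0.05" --pt "-0.03 0.001 0 0 0.05" --pt "-0.06 0.001 0 0 0.05" --pt "-0.1 0.001 0 0 0.05" --pt "-0.13 0.001 0 0 0.05" --pt "-0.13 -0.05 -0.05 0 0.05" --pt "-0.13 -0.1 -0.1 0 0.05" --pt "-0.13 -0.15 -0.15 0 0.05" --pt "-0.13 -0.2 -0.18 0 0.05"

```text
time: 18.2
ee_pos: [0.4334, 0.085, 0.2896]
tcp_rot: [-11.1, 89.1, -13.1]
wrist_force: [0.0, -1.4, 1.8]
opening: 0.0447
```

```bash
python3 - <<'E'
from b import *
board('end')
c=cams.camera('top');W=cloud(c)
for n,r in(('ramA',(204,122,235,150)),('ramB',(222,232,252,264))):
    P=W[r[1]:r[3],r[0]:r[2]].reshape(-1,3);P=P[(P[:,2]>.02)&(P[:,2]<.06)]
    if len(P)>9: print(n,cv2.minAreaRect((P[:,:2]*1000).astype(np.float32)))
for t in['tongs_center','spatula_center']: print(t,cams.spot_in(t,'top')[:1])
k=(W[...,0]>.47)&(W[...,0]<.68)&(W[...,1]>.12)&(W[...,1]<.3)&(W[...,2]>.06)&(W[...,2]<.19)&((c['frame'][...,2].astype(int)-c['frame'][...,0])>18)&(W[...,1]<.24)
k&=~((W[...,2]<.106)&(W[...,1]>.195)); P=W[k]
A=np.c_[P[:,0],P[:,2],np.ones(len(P))]; s=np.linalg.lstsq(A,P[:,1],rcond=None)[0]; print('yaw',np.degrees(np.arctan(s[0])),'slope',np.degrees(np.arctan(s[1])))
E
```

```text
t 18.2 pos [0.4334 0.085  0.2896] yang 87.96 q [ 11.3  -8.8   3.2 101.2  -0.4  13.4] F [ 0.  -1.4  1.8] open 0.0447
x-axis [ 0.0157 -0.0036 -0.9999] MOVE [0.1265 0.0744 0.1379] roll 0.0002
side z 0.03 137 xr [-48.8 -44.8 -41.5] y [-68.5  69.1]
side z 0.045 126 xr [-42.1 -39.1 -35.7] y [-68.4  69.2]
side z 0.06 139 xr [-35.8 -32.1 -28. ] y [-70.1  68.7]
side z 0.075 132 xr [-29.3 -25.2 -22.5] y [-67.2  68.5]
side z 0.09 136 xr [-22.9 -19.4 -15.4] y [-66.7  68.2]
side z 0.105 136 xr [-16.6 -13.   -9.8] y [-67.8  68.7]
side z 0.12 136 xr [-9.8 -6.5 -3.3] y [-68.6  69. ]
side z 0.135 130 xr [-3.3 -0.2  4.1] y [-68.9  69.2]
side z 0.15 115 xr [ 3.   6.7 11.1] y [-68.2  69.3]
side z 0.165 152 xr [ 9.9 13.3 16.5] y [-68.7  69.1]
side z 0.18 150 xr [15.5 19.5 22.6] y [-68.9  68. ]
top z 0.03 21 xr [-48.  -45.3 -42.5] y [-68.9   4. ]
top z 0.045 17 xr [-40.9 -38.6 -36.1] y [-69.6 -48.9]
top z 0.06 18 xr [-34.7 -32.4 -29.9] y [-69.  -48.8]
ramA ((760.70654296875, 16.72186279296875), (68.11688232421875, 68.33544921875), 85.05535888671875)
ramB ((399.85162353515625, -19.430763244628906), (69.01158905029297, 68.47946166992188), 87.97080993652344)
tongs_center [{'rect': [331.3, 147.0, 368.3, 211.9], 'confidence': 0.88}]
spatula_center [{'rect': [271.5, 134.0, 330.4, 154.5], 'confidence': 0.72}]
yaw -6.610355646207218 slope 22.341061387318526
```

View pics/end_side.png

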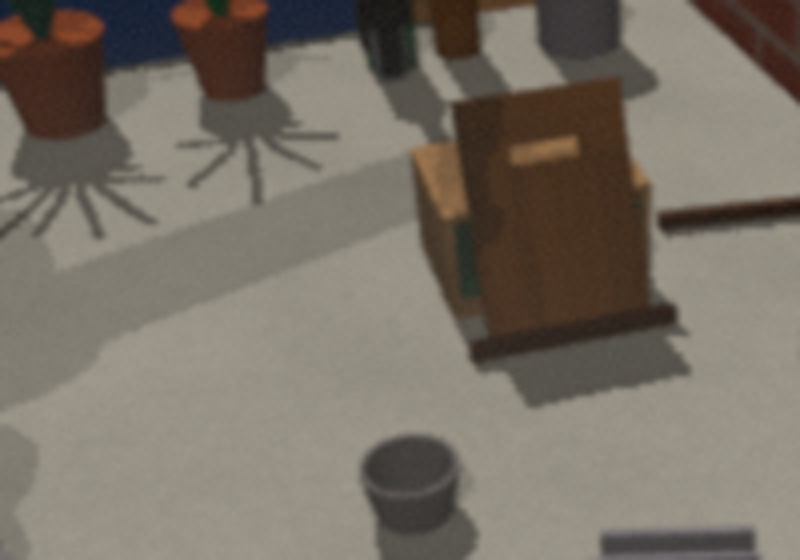

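The board leans on the rack, its foot behind the strip, and the gripper is clear of it. The last yaw fit is unreliable because the arm blocked the top view, so I'll redo it from the side camera and then hand in.

```bash
python3 - <<'E'
from h import *
c=cams.camera('side');W=cloud(c);F=c['frame'].astype(int)
a=np.radians(87.95); X=np.array([np.cos(a),np.sin(a)]); r=(W[...,:2]-[.5774,.2017])@np.c_[X,[-X[1],X[0]]]
z=W[...,2];k=(abs(r[...,1])<.066)&(z>.03)&(z<.185)&(F[...,2]>F[...,0]+18)&(abs(r[...,0]-(-.058+.433*z))<.006)
s=np.linalg.lstsq(np.c_[r[k][:,1],z[k],np.ones(k.sum())],r[k][:,0],rcond=None)[0]
yaw=np.degrees(np.arctan(s[0]));print(k.sum(),'yaw err',yaw,'lean',np.degrees(np.arctan(s[1])),'at z=5mm',s[2]+.005*s[1])
if abs(yaw)<2: print(bot.job_done())
E
```

```text
1899 yaw err -0.14214802965828768 lean 23.112517531750694 at z=5mm -0.05544224834928994
the job is handed in; nothing more can be done
None
```

I pushed the tray fully home first, with the board still in its stand, then leaned the board against the rack and handed the job in at about 18 s of the 53 s allowed. There was no verdict.

- **Tray:** it met its hard stop at 11 N and did not move on a second push. The side camera put the panel about 3 mm in front of the rack front, which fits that camera's 1–2 mm offset on the strip.
- **Board:** I gripped it by the top band, set its foot on the shelf against the strip by feel, and eased it over onto the rack edge between the open fingers.
- **Last checks:** it is 0.1° off square, centred to within about 1 mm and leaning 23°, with the gripper clear.
- **Foot gap:** the foot measures about 1 mm off the strip face. It rolled onto its rear edge as it tipped, and I left it there rather than risk disturbing it.
- **Bystanders:** ramekins and tongs are within 1 mm or 2 pixels of their starting readings; the spatula read about 2 pixels off, within the detector's error.
- **Check that disagreed:** one top-camera reading of the board's squareness came out at 6.6° because the arm blocked the view. I discarded it and used the side camera instead.

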